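# Change over the sample tube in a slide-in rack

### The job

One of the two tubes seated in the pockets of the aluminium rack wears a tall cap: it is finished, so lift it out and stand it upright in the free half of the white transport box. Then slide the waiting tube of that same lane along its slot, without lifting it out of the slot, until its collar drops into the freed pocket and sits flush with the rack's top. Leave the other lane's tubes and everything else where they are.

Things in the scene. Friction and masses are not known exactly. Their poses are not given: they have to be found in the camera images.
- rack: fixed aluminium tube rack on posts, 140 (x) x 240 (y) x 100 mm high; origin: centre of its underside, z up. Two lanes along y at x = -35 mm (near) and +35 mm (far): slots 28 mm wide from y = -105 mm to the pocket at y = +80 mm. Pocket 48 mm wide, 10 mm deep. Top at z = 100 mm, plate 18 mm thick, screw heads 2 mm high at the corners (x +-61, y +-111 mm)
- pocket_near (a point): centre of the pocket of the near lane, at the height of the rack's top; axes as the rack's
- pocket_far (a point): centre of the pocket of the far lane, at the height of the rack's top; axes as the rack's
- tall_tube: the finished tube, in one of the two pockets: steel body 26 mm across, 80 mm long; white collar 44 mm across, 80 to 90 mm above the bottom; grey cap 30 mm across, 90 to 134 mm above the bottom; 0.09 kg. Origin: centre of its underside, z to the cap. Seated: underside 10 mm above the rack's underside, collar flush with the rack's top
- low_tube: a tube with the same body and collar but a low cap, 32 mm across and 20 mm tall (110 mm in all), seated in the other pocket; it stays. Origin at the centre of its underside
- waiting_near: a tube like low_tube waiting in the near lane's slot, 95 to 150 mm short of the pocket centre: it hangs by its collar, whose underside rests on the rack's top (tube's underside 20 mm above the rack's underside). Origin: centre of its underside, z up
- waiting_far: the same in the slot of the far lane
- waiting_near_collar (a point): centre of the underside of the collar of waiting_near, 80 mm above its bottom
- waiting_far_collar (a point): centre of the underside of the collar of waiting_far, 80 mm above its bottom
- low_tube_collar (a point): centre of the underside of the collar of low_tube
- box: fixed white open transport box, outside 76 (x) x 130 (y) x 95 mm high, walls and floor 6 mm; origin at the centre of its underside, z up. The -y half holds a jar, the +y half (y from about 2 to 59 mm, middle at y = 30 mm) is free
- jar: closed sample jar, 56 mm across and 65 mm tall, loose in the -y half of the box; origin at the centre of its underside; bystander
- black_tape: roll of black tape, 64 mm across, 18 mm high, flat on the bench to the right of the rack; origin at the centre of its underside; bystander
- bottle: reagent bottle with blue cap, 68 mm across and 153 mm tall, on the bench at the far left; origin at the centre of its underside; bystander
- tape: roll of white tape, 48 mm across, 13 mm high, flat on the bench behind and between rack and box; origin at the centre of its underside; bystander
- mass: brass weight with knob, 30 mm across, 53 mm tall, on the bench in front between rack and box; origin at the centre of its underside; bystander
Things that resemble listed ones, but are neither listed nor needed, are in the scene too. What is shaped like the waiting_far but pink is not meant.

How it is judged:
By the outcome, as a careful person would: the job done as asked, in the order asked, and still so for the second after the job is handed in, with the robot touching nothing.
It also fails if it takes over 56 s, if anything falls off the work surface, if the arm or the gripper's body presses on something with over 40 N, if the wrist force passes 120 N, or if a joint passes its speed limit or range.

### The arm

A 6-joint arm with a two-finger parallel gripper is mounted at the origin on a cart in front of the work surface, level with it; the furniture and walls round the work are solid. World frame = base frame: x ahead of the robot, y to its left, z up, the work surface at z = 0. Lengths are in mm, angles in rad, forces in N, time in s.
With the tool pointing down it reaches from about 375 to 975 mm from the base axis. Payload 3.8 kg.
Tool frame: the origin (TCP) lies on the centre line of the jaws, within the pads' length; the fingertips stand 8 mm ahead of it and the grasp point (between the pads) lies 11 mm behind it; x points along the fingers, z is the direction in which the jaws open and shut, and the axes are right-handed (so a half turn about x gives the same grasp; the last joint's range is limited). The gripper opens to 85 mm and grips with 20 to 120 N. Pads are 22 mm wide; open, the fingers measure 114 mm over their backs; the gripper's body (76 mm by 85 mm) begins 54 mm behind the grasp point. The pads swing forward as they close: fully open they stand 13 mm farther back than shut.
Start: joints at [-1.361, 0.264, 1.604, -0, 1.274, -0.037], TCP at [164.899, -654.543, 239.28] pointing down, gripper open.
Joint ranges: [-2.63, 2.63], [-0.94, 2.18], [0.31, 2.57], [-1.31, 4.45], [0, 2.66], [-2.55, 2.55]. Speed limits (rad/s): [2.57, 2.57, 3.14, 3.14, 3.14, 3.14].

### API

Orientations are given as a 3x3 rotation matrix whose columns are the frame's x, y, z axes.
In Python, from rig import env, viewer, finish_job, spot_in, pinpoint gives the robot as it stands.
- The arm moves only by the tool play_rows, never from a script. Its argument "steps" is text: rows parted by semicolons, each of 4 numbers parted by spaces: the shift along the world's x, y, z in cm, then the turn about the world's z in degrees. A call has exactly 5 rows; each row is the pose to reach, as a shift and turn from the pose commanded when the call began; what a row does not reach only later rows make up. A row lasts 1/10 s, in which the tool goes at most 50 mm and 8.59 degrees, less where a joint would pass 70% of its speed; a pose out of reach is approached as far as the arm can. A call with a gripper value outside its range is refused whole. "grip" is the closure, from 0 (fully open) to 1 (shut), set as the call begins (left out, the last holds). The fingers move at their own pace and stop on an object; the grip force is fixed at half the most. Time passes only in rows, so rows that repeat a pose let the fingers close, or fill a call up. It gives the time, the measured TCP pose, the force and the opening at its end, in the units of the state.
- env.observe(): the state, without advancing time (a new reading comes with each control period).
- viewer.read_camera(name): name is "scene" or "top" or "wrist"; returns (picture, depth): 384x512x3 uint8, red, green, blue; 384x512 float32, mm along the optical axis (not along the pixel's ray), 0 where there is no reading.
- viewer.camera_model(name): a dict with "mtx" (3x3 intrinsics, pixels), "R" (3x3) and "t" (3): a world point X has camera coordinates R X + t; the wrist camera has in their place "hand_eye" (4x4, takes a point from camera to tool coordinates, whose origin is the TCP and whose axes are the tool frame's). Camera axes: x right, y down, z forward; pixel columns grow to the right and rows downward; lengths in mm; the calibration is good to about 2 mm. A picture is of the moment at which its call begins: read the wrist's pose just before it. camera_model takes no time and is no camera call.
- finish_job(): hands the job in, once; it reports no verdict.
Trained networks look in the newest picture that a camera, given by its name, has taken for a name from the list of things; names that differ only in an ending like _2 or _b are one class to them, and where a whole thing is asked for, a point or a joint stands for the part that bears it (a point fixed in the world has none). Each returns a list of dicts, best first, with "p" (0 to 1); they miss things now and then, are a little off and sometimes report something else, mostly with a low value. They report only what shows in the picture. A call takes as long as a camera call. They do not tell look-alikes from the thing itself.
- spot_in(camera, query): "box" ([left, top, width, height] in pixels, round what is visible of it).
- pinpoint(camera, query): "position" ([column, row] in pixels: a listed point, or the origin of a listed thing).
The state is a dict: "time": time; "qpos": joint angles; "dq": joint speeds; "effort": joint torques, N m; "tcp_pos": TCP position; "tool_rot": TCP orientation; "wrist_force": force on the tool from outside, world axes, zero at the start; "torque": the same for the moment, N m; "grip_width": opening from 0.0 (shut) to 1.0 (fully open).
Only numpy, scipy, OpenCV 4.12 (cv2) and the standard library are available. Lean on these libraries where they do the work, as an engineer would, in place of code of your own. Each camera call takes 0.05 s, during which the arm holds its last target. There are 200 camera calls.

## Working session

There is one attempt and no reset: what is moved stays moved. The work goes in short steps, Python scripts to look and compute and a tool call to move; the robot and the scene stay as the last step left them, time stands still between calls to the robot, and variables do not carry over. Pictures are saved under pics/ and viewed, about 8 in all and at most 12, crops included, and the job is handed in when it is done.

Besides the shell and the picture viewer there is one more tool, called after ">>>" by a JSON object that holds its "fn" and its "kwargs". play_rows: Moves the arm, as the interface text tells. Its arguments: {"type":"object","properties":{"steps":{"type":"string"},"grip":{"type":"number"}},"required":["steps"]}

```bash
ls; mkdir -p pics; cat > h.py <<'E'
import numpy as np, cv2
from rig import env, viewer, finish_job, spot_in, pinpoint
def cam(n):
    s=env.observe() if n=="wrist" else None
    p,d=viewer.read_camera(n); m=viewer.camera_model(n); K=np.array(m["mtx"])
    if n=="wrist":
        T=np.array(m["hand_eye"]); W=np.eye(4); W[:3,:3]=s["tool_rot"]; W[:3,3]=s["tcp_pos"]; C=W@T
    else:
        C=np.eye(4); R=np.array(m["R"]); C[:3,:3]=R.T; C[:3,3]=-R.T@np.array(m["t"]).ravel()
    return p,d,K,C
def onz(K,C,px,z):
    r=C[:3,:3]@np.linalg.solve(K,[px[0],px[1],1]); o=C[:3,3]
    return o+r*(z-o[2])/r[2]
def cloud(d,K,C):
    v,u=np.mgrid[:d.shape[0],:d.shape[1]]
    P=np.stack([(u-K[0,2])/K[0,0]*d,(v-K[1,2])/K[1,1]*d,d],-1)
    return P@C[:3,:3].T+C[:3,3]
def save(n,p): cv2.imwrite("pics/"+n+".png",p[:,:,::-1])
E
python3 - <<'E'
from h import *
np.set_printoptions(precision=1,suppress=True)
for n in ["scene","top"]:
    p,d,K,C=cam(n); save(n,p); np.savez(n,p=p,d=d,K=K,C=C); P=cloud(d,K,C)
    print(n,C[:3,3],C[:3,2])
    for q in ["rack","pocket_near","pocket_far","tall_tube","low_tube","waiting_near_collar","waiting_far_collar","box","jar"]:
        try:
            f=pinpoint(n,q); print(q,[(round(x["p"],2),np.array(x["position"])) for x in f[:3]])
        except Exception as e: print(q,e)
s=env.observe(); print(s["time"],s["tool_rot"],s["grip_width"])
a=np.load("scene.npz")["p"];b=np.load("top.npz")["p"]
E
```

```text
pics
scene [-379.8 -443.6 1133.5] [ 0.6  0.3 -0.7]
rack [(0.57, array([284.6, 227. ]))]
pocket_near [(0.9, array([261. , 204.6]))]
pocket_far [(0.91, array([271.9, 190.3]))]
tall_tube []
low_tube [(0.69, array([257.2, 221.6])), (0.18, array([368.7, 272.2]))]
waiting_near_collar [(0.73, array([301.3, 226.8]))]
waiting_far_collar [(0.7, array([352.8, 224.8])), (0.47, array([309.4, 205.8])), (0.16, array([255.2, 203.5]))]
box [(0.59, array([204.2, 196.5]))]
jar []
top [ 435.8   61.6 1119.3] [ 0.1 -0.  -1. ]
rack [(0.62, array([307.8, 201.9]))]
pocket_near [(0.62, array([277.2, 207.6])), (0.35, array([270.5, 211.2]))]
pocket_far [(0.6, array([277.5, 184.7]))]
tall_tube [(0.68, array([281.2, 188.9]))]
low_tube [(0.65, array([273.7, 208.8])), (0.32, array([328.5, 216.9]))]
waiting_near_collar [(0.62, array([327.3, 211.3])), (0.47, array([138.9, 211.2]))]
waiting_far_collar [(0.78, array([323.6, 193.2])), (0.78, array([371.1, 182.7])), (0.67, array([325.9, 213.7]))]
box [(0.8, array([209.1, 205.9]))]
jar [(0.52, array([224.3, 204.9]))]
1.0 [[ 0.   1.   0.2]
 [-0.   0.2 -1. ]
 [-1.   0.   0. ]] 1.0007574049910481
```

```bash
python3 - <<'E'
from h import *
a=np.load("scene.npz")["p"];b=np.load("top.npz")["p"]
A=cv2.resize(a[120:320,150:420],(800,592),interpolation=3);B=cv2.resize(b[120:300,120:400],(800,514),interpolation=3)
save("sc",A);save("tc",B)
z=np.load("top.npz");P=cloud(z["d"],z["K"],z["C"])
np.set_printoptions(precision=1,suppress=True)
for u,v,h in [(277.3,207.6,100),(277.5,184.7,100),(308,202,0),(327,211,100),(323.6,193,100),(209,206,0)]:
    print(u,v,onz(z["K"],z["C"],(u,v),h),P[int(v),int(u)])
E
```

```text
277.3 207.6 [466.8  11.  100. ] [467.9  12.9 121. ]
277.5 184.7 [532.5  10.  100. ] [530.2  13.6 144.8]
308 202 [487.2 -90.4   0. ] [482.6 -76.8 100.2]
327 211 [ 456.8 -130.8  100. ] [ 456.2 -125.4  128.2]
323.6 193 [ 508.3 -121.8  100. ] [ 506.4 -115.4  126.4]
209 206 [475.5 220.1   0. ] [472.9 209.9  72.3]
```

View pics/sc.png

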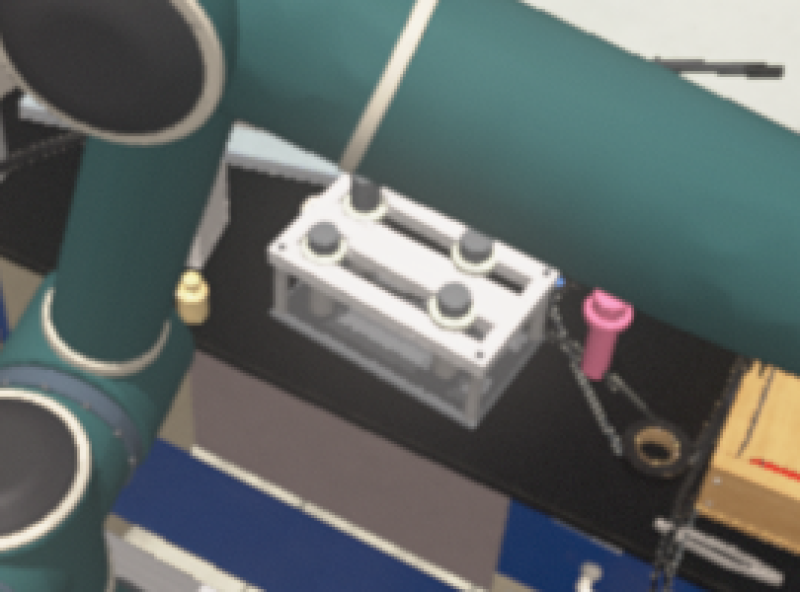

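View pics/tc.png

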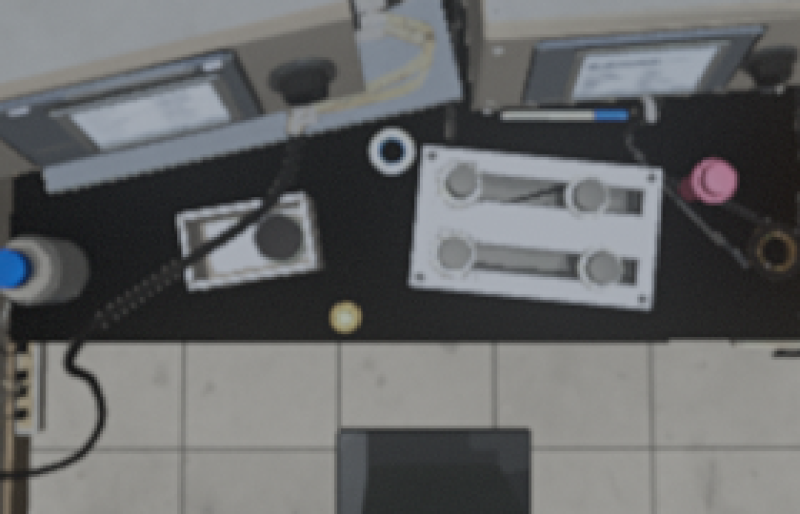

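The far pocket's tube (crop 461,182) reads 145 mm high against 121 mm for the near pocket's (455,255), so the tall one is far. Its waiting mate is at crop (590,196); the look-alikes are the pink tube at (714,180) and the near waiting tube at (603,268). The jar sits in the right (-y) half of the box. A dark cable crosses the box at (260,215), so I'll check its height while I fit the rack and box.

```bash
python3 - <<'E'
from h import *
np.set_printoptions(precision=1,suppress=True)
z=np.load("top.npz");P=cloud(z["d"],z["K"],z["C"]);p=z["p"]
def rect(m):
    n,l,s,c=cv2.connectedComponentsWithStats(m.astype(np.uint8)); i=1+s[1:,4].argmax(); return l==i
x,y,h=P[...,0],P[...,1],P[...,2]; ok=z["d"]>0
m=rect(ok&(abs(h-100)<8)&(abs(x-490)<150)&(abs(y+60)<180))
print("rack",m.sum(),np.median(h[m]),cv2.minAreaRect(P[m][:,:2].astype(np.float32)))
m=rect(ok&(abs(h-93)<8)&(abs(x-475)<90)&(y>120)&(y<300))
print("box",m.sum(),np.median(h[m]),cv2.minAreaRect(P[m][:,:2].astype(np.float32)))
# tube tops
for n,c in [("tall",(530,13)),("low",(467,12)),("wn",(456,-128)),("wf",(508,-118))]:
    m=ok&(h>113)&(np.hypot(x-c[0],y-c[1])<30); q=P[m]; print(n,m.sum(),np.median(q[:,2]),(q.max(0)+q.min(0))/2,q.max(0)-q.min(0),q.mean(0))
# cable heights over box
for c in range(100,310,12):
    pass
g=p.astype(int).sum(2)
for r,cc in [(158,222),(175,222),(190,218),(200,203),(208,190),(215,178),(225,165),(235,150)]:
    b=g[r-3:r+4,cc-6:cc+7]; i=np.unravel_index(b.argmin(),b.shape); rr,c2=r-3+i[0],cc-6+i[1]; print((c2,rr),g[rr,c2],P[rr,c2])
print("high pts",np.unique((h[ok&(x>350)&(x<700)&(h>200)]//50*50),return_counts=True))
for n in ["scene","top"]: pass
c=cv2.resize(p[165:240,170:330],(800,375),interpolation=cv2.INTER_CUBIC); 
hh=np.clip((h[165:240,170:330])/200*255,0,255).astype(np.uint8); hh=cv2.applyColorMap(cv2.resize(hh,(800,225*375//225),interpolation=0),cv2.COLORMAP_JET)[:,:,::-1]
save("c1",cv2.resize(np.vstack([c,hh]),(640,600)))
E
```

```text
rack 2656 100.44720919889244 ((489.67578125, -74.40142822265625), (240.482666015625, 140.26947021484375), 84.1008529663086)
box 182 95.44490396565084 ((476.6224365234375, 215.98968505859375), (75.77999877929688, 129.2346954345703), 9.61952018737793)
tall 103 143.99558200589172 [532.    2.5 132.6] [30.1 27.7 31.3] [531.3   2.6 142.7]
low 102 120.47763588435572 [463.8   9.9 120.4] [30.9 28.4 11.2] [462.6   9.4 120.4]
wn 119 130.46688295558874 [ 449.4 -133.5  124.2] [36.5 33.  22.2] [ 447.7 -134.   129. ]
wf 127 130.3512586071024 [ 518.7 -124.8  125.2] [34.1 36.9 24.2] [ 518.8 -122.2  128.1]
(np.int64(224), np.int64(155)) 100 [582.3 143.4 303.5]
(np.int64(226), np.int64(176)) 95 [569.8 167.1   1.3]
(np.int64(212), np.int64(187)) 96 [535.1 210.9   1.4]
(np.int64(204), np.int64(199)) 104 [489.3 212.7 149.3]
(np.int64(194), np.int64(205)) 111 [473.3 241.4 140.6]
(np.int64(173), np.int64(213)) 84 [453.8 332.    2.8]
(np.int64(162), np.int64(222)) 80 [425.8 367.   -1.1]
(np.int64(155), np.int64(238)) 72 [376.4 386.7   3.3]
high pts (array([200., 250., 300., 350., 400., 450., 500.]), array([ 3845,  1562,  1903, 10393,   222,   136,    16]))
```

View pics/c1.png

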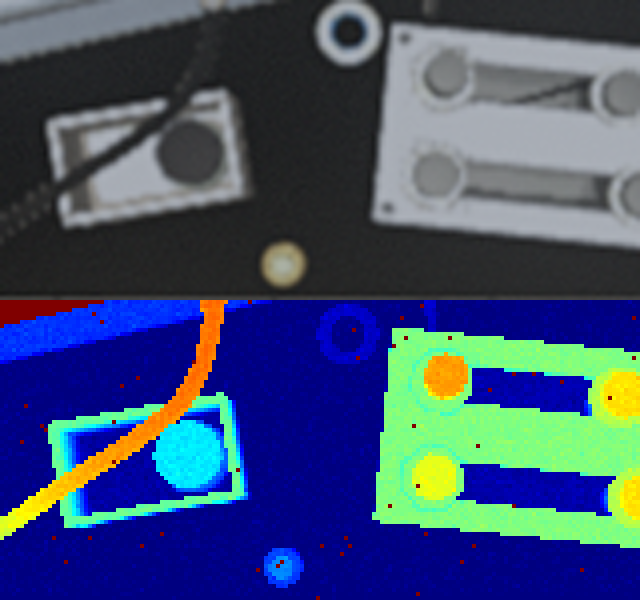

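```bash
python3 - <<'E'
from h import *
np.set_printoptions(precision=1,suppress=True)
z=np.load("top.npz");P=cloud(z["d"],z["K"],z["C"]);x,y,h=P[...,0],P[...,1],P[...,2]
p=z["p"].astype(int).sum(2)
a=np.radians(9.62);ex=np.array([np.cos(a),np.sin(a)]);ey=np.array([-ex[1],ex[0]])
m=(h>105)&(h<400)&(p<200)&(y>120)&(x>300)
mm=(h>105)&(h<330)&(y>120)&(y<480)&(x>330)&(x<640)
n,l,s,c=cv2.connectedComponentsWithStats(mm.astype(np.uint8),connectivity=8); 
print([(i,s[i]) for i in range(1,n) if s[i,4]>20])
i=l[205,194]; 
if i==0: i=1+s[1:,4].argmax()
m=l==i; Q=P[m]; B=np.c_[(Q[:,:2]-[476.6,216])@ex,(Q[:,:2]-[476.6,216])@ey]
for b in range(-60,260,12):
    k=(B[:,1]>=b)&(B[:,1]<b+12)
    if k.sum(): print(b+6,"boxx",B[k,0].min(),B[k,0].max(),"z",np.median(Q[k,2]),Q[k,2].min(),Q[k,2].max(),k.sum(),"col",z["p"][m][k].mean(0))
E
```

```text
[(1, array([  93,  138,  146,   89, 2770], dtype=int32)), (2, array([115, 204,  24,  22, 401], dtype=int32))]
-54 boxx 34.75791449429105 118.78235887906357 z 258.437007813224 148.232106968494 327.7157052860023 129 col [65.  65.8 66.2]
-42 boxx 23.302651546380215 115.9429705899079 z 265.7909387621741 144.79483371297454 327.53786266750046 120 col [67.  70.2 74. ]
-30 boxx 17.130271938861124 112.06194449795848 z 275.5807481668548 143.82388490684048 329.95186689822674 102 col [85.9 88.8 91.9]
-18 boxx 10.854238221368993 111.40596103145008 z 272.1111935403494 139.45790378911477 329.85444155061 107 col [128.  133.9 141.5]
-6 boxx 4.445745256056684 110.30207058962391 z 273.0874959687339 141.01487117154522 329.89498574970924 104 col [129.2 135.4 143.2]
6 boxx 0.4805094901913039 110.45788927211954 z 276.8482545187178 140.42113831132076 329.91541172403925 107 col [126.8 133.6 142.3]
18 boxx -5.282541379414839 108.89339596443243 z 272.61756054752993 138.2905854093034 328.27592758782816 104 col [126.4 133.  141.5]
30 boxx -9.251119975308432 108.13959212074926 z 273.83604387788205 136.31786845336
[... 1161 characters left out ...]
1 230.10252030113486 327.85535116893743 88 col [67.9 72.2 77.4]
150 boxx 85.8967854294416 104.13527602279684 z 286.34184502003427 225.14094766607775 328.90189113920735 61 col [77.  76.5 75. ]
162 boxx 84.84704375836701 105.32845218534582 z 283.97527350260793 225.96383494215343 329.6177351852049 91 col [93.  91.4 87.5]
174 boxx 84.21860688018073 104.8672984833143 z 278.1183514325255 224.58183651342608 329.2772128736924 93 col [93.3 91.4 87.4]
186 boxx 83.77019890242802 103.60640163878121 z 282.51594637486585 225.50065296968626 329.70953227434484 87 col [93.5 91.7 87.6]
198 boxx 82.97643321298347 103.665112845538 z 286.1221948662534 225.41010110480408 329.32447085367403 85 col [90.5 88.7 84.5]
```

```bash
python3 - <<'E'
from h import *
z=np.load("top.npz");P=cloud(z["d"],z["K"],z["C"]);x,y,h=P[...,0],P[...,1],P[...,2]
r=env.observe()["tool_rot"]; print(np.round(r,3),np.degrees(np.arctan2(r[1][2],r[0][2])), env.observe()["tcp_pos"])
for y0 in range(-700,300,60):
    k=(y>=y0)&(y<y0+60)&(x>350)&(x<1000)&(h>160)&(h<600)
    if k.sum()>5: print(y0,"minx",np.percentile(x[k],2).round(),"h",np.percentile(h[k],[5,98]).round(),k.sum())
E
```

```text
[[ 0.     0.97   0.244]
 [-0.     0.244 -0.97 ]
 [-1.     0.     0.   ]] -75.85959212896844 [ 164.90374192 -654.56501345  239.33391366]
-640 minx 711.0 h [162. 215.] 126
-580 minx 708.0 h [162. 224.] 120
-520 minx 686.0 h [164. 346.] 78
-460 minx 686.0 h [184. 452.] 5026
-400 minx 619.0 h [190. 536.] 2298
-340 minx 638.0 h [187. 517.] 3347
-280 minx 641.0 h [191. 433.] 3316
-220 minx 639.0 h [198. 395.] 2781
-160 minx 636.0 h [213. 402.] 3481
-100 minx 634.0 h [207. 451.] 3586
-40 minx 635.0 h [180. 399.] 2476
20 minx 632.0 h [175. 594.] 1703
80 minx 592.0 h [219. 591.] 2964
140 minx 585.0 h [303. 419.] 4393
200 minx 571.0 h [296. 418.] 4828
260 minx 557.0 h [292. 418.] 4770
```

>>> {"fn": "play_rows", "kwargs": {"steps": "2.3 4 .4 -1;4.6 8 .8 -2;6.9 12 1.2 -4;9.2 16.4 1.6 -5;11.5 20.5 2 -7", "grip": 0.25}}

```text
time: 1.5
tcp_pos: [280.5, -447.7, 259.5]
tool_rot: [[0.0, 0.992, 0.123], [-0.0, 0.123, -0.992], [-1.0, 0.0, 0.0]]
wrist_force: [0.7, 0.1, 0.5]
grip_width: 0.749
```

>>> {"fn": "play_rows", "kwargs": {"steps": "2.3 4 .4 -1;4.6 8 .8 -2;6.9 12 1.2 -4;9.2 16.4 1.6 -5;11.5 20.5 2 -7"}}

```text
time: 2.0
tcp_pos: [395.4, -242.7, 279.9]
tool_rot: [[0.001, 1.0, 0.001], [-0.001, 0.001, -1.0], [-1.0, 0.001, 0.001]]
wrist_force: [-0.4, -0.0, -0.0]
grip_width: 0.75
```

>>> {"fn": "play_rows", "kwargs": {"steps": "2.3 4 0 -1;4.6 8 0 -2;6.9 12 0 -4;9.2 16.4 0 -5;11.5 20.5 0 -6"}}

```text
time: 2.5
tcp_pos: [510.5, -37.5, 279.7]
tool_rot: [[0.001, 0.995, -0.103], [-0.0, -0.103, -0.995], [-1.0, 0.001, 0.0]]
wrist_force: [0.4, -0.7, 0.3]
grip_width: 0.745
```

```bash
python3 - <<'E'
from h import *
np.set_printoptions(precision=1,suppress=True)
s=env.observe();print(s["time"],s["tcp_pos"],s["qpos"],s["grip_width"],np.linalg.norm(s["wrist_force"]))
p,d,K,C=cam("wrist");save("w1",p);P=cloud(d,K,C);h=P[...,2]
print(C[:3,3],C[:3,2])
for q in ["tall_tube","pocket_far","waiting_far_collar"]:
    for f in pinpoint("wrist",q)[:2]: print(q,f["p"],f["position"],onz(K,C,f["position"],100 if q[0]!="t" else 10))
for c in [(532,2),(519,-124),(463,9),(449,-134)]:
    m=(d>0)&(h>116)&(h<150)&(np.hypot(P[...,0]-c[0],P[...,1]-c[1])<26)
    if m.sum()>20: q=P[m]; t=np.percentile(q[:,2],90); q=q[q[:,2]>t-4]; print(c,len(q),t,cv2.minEnclosingCircle(q[:,:2].astype(np.float32)),np.median(q,0))
E
```

```text
2.5 [510.5 -37.5 279.7] [-0.1 -0.1  1.9  0.   1.3  1.6] 0.7446887462885717 0.8897499014758875
[588.2 -45.8 413.7] [-0.3  0.  -1. ]
tall_tube 0.7 [218.6, 129.9] [540.7  -0.8  10. ]
waiting_far_collar 0.76 [342.6, 150.1] [ 520.7 -124.2  100. ]
waiting_far_collar 0.64 [473.3, 111.0] [ 544.4 -243.   100. ]
(532, 2) 1018 143.95750645658066 ((534.7047729492188, 0.43811535835266113), 15.722999572753906) [535.4  -0.1 143.1]
(519, -124) 1057 130.05354857569642 ((521.6347045898438, -125.05845642089844), 16.75602149963379) [ 522.4 -124.4  129.2]
(463, 9) 819 119.90579244706443 ((465.67333984375, 7.160669326782227), 16.86135482788086) [466.1   7.2 119. ]
(449, -134) 876 129.88459340186753 ((450.3685302734375, -137.0326385498047), 16.931434631347656) [ 451.6 -136.6  129.1]
```

View pics/w1.png

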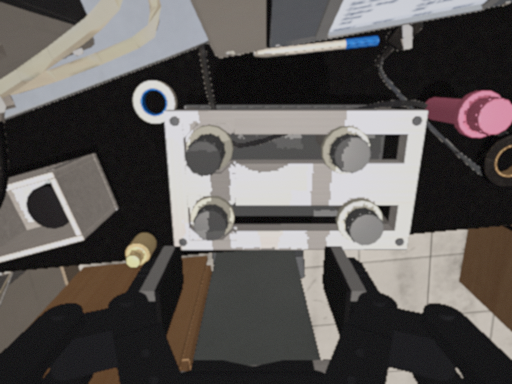

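The tall cap is at wrist pixel (205,155) in the far pocket, with its top at 144 mm. Its mate is at (350,152), and the pink decoy at (487,113) stays out of this. I'm descending to grasp it.

>>> {"fn": "play_rows", "kwargs": {"steps": "1.2 1.9 -1;2.3 3.8 -2;2.3 3.8 -5;2.3 3.8 -8;2.3 3.8 -10"}}

```text
invalid input
```

>>> {"fn": "play_rows", "kwargs": {"steps": "1.2 1.9 -1 0;2.3 3.8 -2 0;2.3 3.8 -5 0;2.3 3.8 -8 0;2.3 3.8 -10 0"}}

```text
time: 3.2
tcp_pos: [531.3, -3.2, 177.2]
tool_rot: [[-0.003, 0.995, -0.104], [-0.0, -0.104, -0.995], [-1.0, -0.003, 0.001]]
wrist_force: [-0.2, -0.4, 0.2]
grip_width: 0.752
```

>>> {"fn": "play_rows", "kwargs": {"steps": "0 0 -2 0;0 0 -4 0;0 0 -5 0;0 0 -5.8 0;0 0 -5.8 0"}}

```text
time: 3.7
tcp_pos: [532.2, -2.3, 120.6]
tool_rot: [[-0.002, 0.995, -0.103], [-0.0, -0.103, -0.995], [-1.0, -0.002, 0.0]]
wrist_force: [-0.9, -0.3, 0.3]
grip_width: 0.752
```

>>> {"fn": "play_rows", "kwargs": {"steps": "0 0 0 0;0 0 0 0;0 0 0 0;0 0 0 0;0 0 0 0", "grip": 1}}

```text
time: 4.2
tcp_pos: [533.9, -1.5, 122.6]
tool_rot: [[0.002, 0.995, -0.102], [-0.0, -0.102, -0.995], [-1.0, 0.002, -0.0]]
wrist_force: [-0.2, 1.0, 5.0]
grip_width: 0.331
```

>>> {"fn": "play_rows", "kwargs": {"steps": "0 0 1 0;0 0 3 0;0 0 6 0;0 0 9 0;0 0 12 0"}}

```text
time: 4.7
tcp_pos: [532.3, -1.5, 242.3]
tool_rot: [[-0.001, 0.995, -0.102], [-0.0, -0.102, -0.995], [-1.0, -0.001, 0.0]]
wrist_force: [1.1, 0.2, -1.3]
grip_width: 0.333
```

>>> {"fn": "play_rows", "kwargs": {"steps": "0 0 2 0;0 0 4 0;-1 3 5 0;-2 6 5 0;-2.5 10 5 0"}}

```text
time: 5.2
tcp_pos: [507.2, 98.5, 292.1]
tool_rot: [[0.0, 0.995, -0.104], [-0.001, -0.104, -0.995], [-1.0, 0.001, 0.001]]
wrist_force: [-0.6, 0.4, -1.3]
grip_width: 0.337
```

```bash
python3 - <<'E'
from h import *
np.set_printoptions(precision=1,suppress=True)
s=env.observe();print(s["time"],s["tcp_pos"],s["grip_width"],s["wrist_force"])
p,d,K,C=cam("wrist");save("w2",p);P=cloud(d,K,C);np.savez("w2",p=p,d=d,K=K,C=C)
t=cam("top");T=cloud(t[1],t[2],t[3]); save("t2",t[0])
np.savez("t2",p=t[0],d=t[1],K=t[2],C=t[3])
sc=cam("scene")
cv2.imwrite("pics/m2.png",np.vstack([np.hstack([p,t[0]]),])[:,:,::-1]) 
save("m2",cv2.resize(np.hstack([p,t[0][110:302,100:356].repeat(2,0).repeat(2,1)]),(800,300)))
E
```

```text
5.2 [507.2  98.5 292.1] 0.33653232478206835 [-0.6  0.4 -1.3]
```

View pics/m2.png

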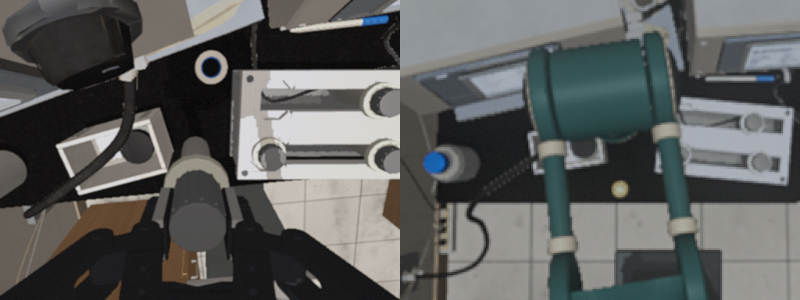

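The tube is held. In the wrist view the cable comes down from the black device at about (150,50) and runs over the box to about (55,270) in full-picture pixels, so I need its exact course over the free half.

```bash
python3 - <<'E'
from h import *
np.set_printoptions(precision=1,suppress=True)
z=np.load("w2.npz");p,d,K,C=[z[k] for k in "pdKC"];P=cloud(d,K,C);x,y,h=P[...,0],P[...,1],P[...,2]
a=np.radians(9.62);ex=np.array([np.cos(a),np.sin(a)]);ey=np.array([-ex[1],ex[0]])
B=np.stack([(P[...,:2]-[476.6,216])@ex,(P[...,:2]-[476.6,216])@ey],-1)
m=(d>0)&(abs(h-95)<4)&(abs(B[...,0])<55)&(abs(B[...,1])<85)
print("box",m.sum(),cv2.minAreaRect(P[m][:,:2].astype(np.float32)))
zt=np.load("top.npz");Pt=cloud(zt["d"],zt["K"],zt["C"])
for nm,Q in [("w",P),("t",Pt)]:
    Bx=(Q[...,:2]-[476.6,216])@ex;By=(Q[...,:2]-[476.6,216])@ey
    for b in range(-60,130,15):
        k=(By>=b-3)&(By<b+3)&(Q[...,2]>102)&(Q[...,2]<200)&(abs(Bx)<85)&(Q[...,1]>120)
        if k.sum()>3: print(nm,b,"x",np.percentile(Bx[k],[3,50,97]),"z",np.percentile(Q[k][:,2],[3,50,97]),k.sum())
v=np.zeros_like(p); 
c=p[60:300,0:320]; save("w2c",cv2.resize(c,(800,600),interpolation=cv2.INTER_CUBIC))
E
```

```text
box 1938 ((479.1838684082031, 215.0631103515625), (76.05000305175781, 130.44497680664062), 9.464193344116211)
w -60 x [45.1 58.1 75.1] z [146.9 151.2 152.9] 243
w -45 x [29.5 38.  48.2] z [145.5 149.9 151.8] 145
w -30 x [20.2 27.2 35.2] z [144.2 148.4 150. ] 113
w -15 x [12.  19.2 26.4] z [141.8 146.5 148.5] 101
w 0 x [ 5.  12.1 18.5] z [141.1 144.9 146.8] 92
w 15 x [-1.7  6.1 12.4] z [137.7 143.  144.5] 86
w 30 x [-7.3  0.1  6.7] z [135.1 139.7 142. ] 82
w 45 x [-13.   -5.9   0.3] z [132.1 136.5 138.2] 80
w 60 x [-19.  -11.9  -5.6] z [128.3 132.3 133.8] 69
w 75 x [-25.4 -18.  -11.5] z [122.7 126.9 129.4] 52
w 90 x [-31.3 -23.8 -18. ] z [116.1 120.4 122.9] 44
w 105 x [-36.8 -29.5 -23.5] z [109.7 112.9 115.1] 39
w 120 x [-41.  -35.5 -28.8] z [102.4 104.9 107.6] 33
t -60 x [46.3 60.8 78.1] z [148.4 151.9 156.1] 25
t -45 x [28.9 38.6 50.5] z [145.4 150.7 154.1] 17
t -30 x [19.1 25.2 31.7] z [144.5 150.7 153.6] 12
t -15 x [10.9 17.2 23.3] z [141.4 148.6 151.4] 12
t 0 x [ 3.2  8.9 17.4] z [141.1 145.6 148. ] 12
t 15 x [-3.3  3.3 10. ] z [138.8 143.1 146.1] 12
t 30 x [-9.1 -3.4  4.5] z [137.  141.  145.4] 13
t 45 x [-14.1  -9.1  -2.1] z [133.9 138.3 140.9] 11
t 60 x [-19.8 -14.8  -7.6] z [130.8 134.4 136.7] 11
t 75 x [-25.8 -19.7 -13.6] z [125.3 129.6 131.1] 10
t 90 x [-32.5 -28.  -21. ] z [116.8 122.9 127.6] 10
t 105 x [-37.7 -32.5 -25.3] z [112.1 115.5 120.2] 11
t 120 x [-41.8 -38.6 -33.6] z [107.2 108.2 110.1] 7
```

View pics/w2c.png

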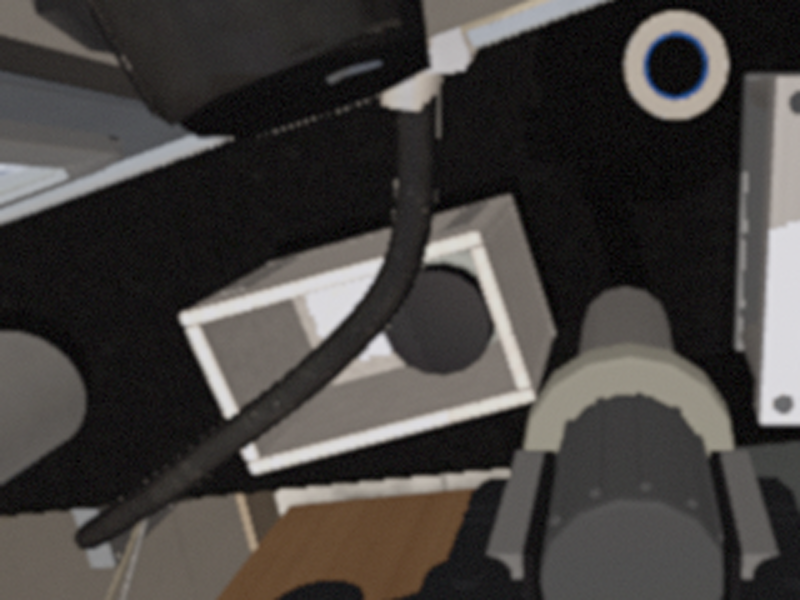

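```bash
python3 - <<'E'
from h import *
for n in ["top","w2"]:
    z=np.load(n+".npz");P=cloud(z["d"],z["K"],z["C"])
    for y0 in range(120,460,40):
        k=(z["d"]>0)&(P[...,1]>=y0)&(P[...,1]<y0+40)&(P[...,2]>160)&(P[...,2]<700)&(P[...,0]>(350 if n=="top" else 545))
        if k.sum()>10: print(n,y0,np.sort(P[k][:,0])[[4,k.sum()//10]].round(),np.percentile(P[k][:,2],[2,98]).round(),k.sum())
E
```

```text
top 120 [580. 606.] [302. 578.] 2526
top 160 [577. 601.] [252. 418.] 3117
top 200 [567. 590.] [263. 418.] 3202
top 240 [557. 581.] [261. 418.] 3281
top 280 [549. 570.] [260. 417.] 3115
top 320 [541. 565.] [262. 389.] 3355
top 360 [533. 558.] [256. 390.] 3452
top 400 [527. 553.] [261. 390.] 3460
top 440 [573. 652.] [384. 390.] 2139
w2 120 [580. 587.] [243. 327.] 14838
w2 160 [576. 581.] [238. 318.] 3438
w2 200 [569. 572.] [231. 274.] 597
```

>>> {"fn": "play_rows", "kwargs": {"steps": "-.5 2 0 8;-1 4 0 16;-1.5 6 0 24;-2 8 0 32;-2.5 10 0 40"}}

```text
time: 5.85
tcp_pos: [482.8, 198.0, 291.1]
tool_rot: [[-0.0, 0.825, 0.565], [-0.001, 0.565, -0.825], [-1.0, -0.001, 0.001]]
wrist_force: [0.4, -0.4, -1.6]
grip_width: 0.334
```

>>> {"fn": "play_rows", "kwargs": {"steps": "-.4 2 0 8;-.4 4 0 16;-.4 5 0 24;-.4 5.1 0 32;-.4 5.1 0 40"}}

```text
time: 6.35
tcp_pos: [479.0, 248.8, 290.9]
tool_rot: [[-0.001, 0.268, 0.964], [-0.001, 0.964, -0.268], [-1.0, -0.001, -0.0]]
wrist_force: [0.0, -0.1, -0.8]
grip_width: 0.338
```

>>> {"fn": "play_rows", "kwargs": {"steps": "0 0 0 8;0 0 0 16;0 0 0 24;0 0 0 32;0 0 0 35"}}

```text
time: 6.85
tcp_pos: [479.1, 248.2, 291.0]
tool_rot: [[-0.001, -0.331, 0.944], [-0.001, 0.944, 0.331], [-1.0, -0.001, -0.001]]
wrist_force: [-0.3, -0.8, -0.2]
grip_width: 0.335
```

>>> {"fn": "play_rows", "kwargs": {"steps": "0 0 -1 0;0 0 -2 0;0 0 -3 0;0 0 -3 0;0 0 -3 0"}}

```text
time: 7.35
tcp_pos: [478.5, 249.2, 260.4]
tool_rot: [[-0.001, -0.327, 0.945], [-0.001, 0.945, 0.327], [-1.0, -0.0, -0.002]]
wrist_force: [-0.4, 0.0, 1.0]
grip_width: 0.334
```

```bash
python3 - <<'E'
from h import *
np.set_printoptions(precision=1,suppress=True)
s=env.observe();print(s["time"],s["tcp_pos"],s["qpos"],s["grip_width"],s["wrist_force"])
p,d,K,C=cam("wrist");save("w3",p);np.savez("w3",p=p,d=d,K=K,C=C);P=cloud(d,K,C);h=P[...,2]
r=np.hypot(P[...,0]-s["tcp_pos"][0],P[...,1]-s["tcp_pos"][1])
B=(P[...,:2]-[478,215.5])
m=(d>0)&(abs(h-95)<4)&(abs(B[...,0])<75)&(abs(B[...,1])<85)
print("box",m.sum(),cv2.minAreaRect(P[m][:,:2].astype(np.float32)))
E
```

```text
7.35 [478.5 249.2 260.4] [ 0.4 -0.   1.9 -0.   1.3  0.1] 0.33351890395613093 [-0.4  0.   1. ]
box 1590 ((478.143798828125, 220.52752685546875), (76.29695892333984, 119.72288513183594), 9.771100044250488)
```

View pics/w3.png

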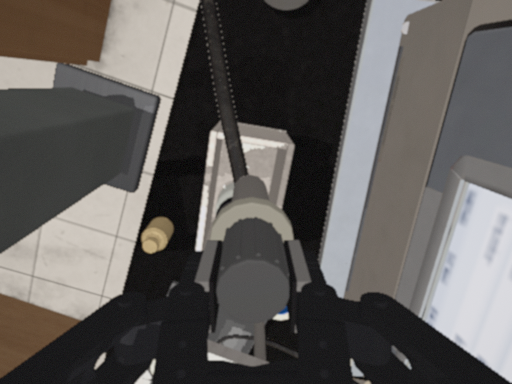

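The tube hangs over the free half, with its bottom about 8 mm above the cable at (240,170). I'll lower it in small steps and watch the force to learn whether the cable is solid.

>>> {"fn": "play_rows", "kwargs": {"steps": "0 0 -.3 0;0 0 -.6 0;0 0 -.8 0;0 0 -1 0;0 0 -1 0"}}

```text
time: 7.9
tcp_pos: [478.7, 249.4, 250.9]
tool_rot: [[-0.001, -0.328, 0.945], [-0.0, 0.945, 0.328], [-1.0, -0.0, -0.001]]
wrist_force: [0.0, -0.1, -1.1]
grip_width: 0.332
```

>>> {"fn": "play_rows", "kwargs": {"steps": "0 0 -.1 0;0 0 -.2 0;0 0 -.3 0;0 0 -.3 0;0 0 -.3 0"}}

```text
time: 8.4
tcp_pos: [478.9, 249.5, 248.3]
tool_rot: [[-0.0, -0.328, 0.945], [-0.0, 0.945, 0.328], [-1.0, 0.0, -0.0]]
wrist_force: [0.6, -0.4, -0.4]
grip_width: 0.334
```

>>> {"fn": "play_rows", "kwargs": {"steps": "0 0 -.1 0;0 0 -.2 0;0 0 -.4 0;0 0 -.4 0;0 0 -.4 0"}}

```text
time: 8.9
tcp_pos: [478.8, 249.4, 244.1]
tool_rot: [[-0.0, -0.328, 0.945], [-0.0, 0.945, 0.328], [-1.0, -0.0, -0.0]]
wrist_force: [-0.3, -0.8, -0.1]
grip_width: 0.334
```

>>> {"fn": "play_rows", "kwargs": {"steps": "0 0 -.1 0;0 0 -.2 0;0 0 -.4 0;0 0 -.4 0;0 0 -.4 0"}}

```text
time: 9.4
tcp_pos: [478.8, 249.4, 240.2]
tool_rot: [[-0.0, -0.328, 0.945], [-0.0, 0.945, 0.328], [-1.0, -0.0, -0.0]]
wrist_force: [-0.1, -0.7, -1.0]
grip_width: 0.332
```

```bash
python3 - <<'E'
from h import *
np.set_printoptions(precision=1,suppress=True)
a=np.radians(9.62);ex=np.array([np.cos(a),np.sin(a)]);ey=np.array([-ex[1],ex[0]])
p,d,K,C=cam("wrist");save("w4",p)
z=np.load("w3.npz")
for nm,Q in [("w3",cloud(z["d"],z["K"],z["C"])),("now",cloud(d,K,C))]:
    Bx=(Q[...,:2]-[476.6,216])@ex;By=(Q[...,:2]-[476.6,216])@ey
    for b in range(50,125,12):
        k=(By>=b-3)&(By<b+3)&(Q[...,2]>100)&(Q[...,2]<160)&(abs(Bx)<60)
        if k.sum()>3: print(nm,b,"x",np.percentile(Bx[k],[3,50,97]),"z",np.percentile(Q[k][:,2],[3,50,97]),k.sum())
save("w4c",cv2.resize(p[80:260,130:370],(640,480),interpolation=cv2.INTER_CUBIC))
E
```

```text
w3 50 x [-14.9  -7.8  -1.3] z [131.1 135.6 138.4] 145
w3 62 x [-19.8 -12.7  -6.1] z [126.9 131.8 134.2] 145
w3 74 x [-25.1 -17.4 -11.1] z [122.2 127.4 129.9] 147
w3 86 x [-29.6 -22.6 -16.1] z [118.1 122.3 124.8] 144
w3 98 x [-34.2 -27.3 -20.7] z [112.4 117.2 119.7] 140
w3 110 x [-38.8 -31.5 -25.3] z [106.4 110.8 113.9] 138
w3 122 x [-42.6 -36.  -29.6] z [100.9 104.3 107.3] 127
now 50 x [-14.9  -7.6  -1.3] z [131.  135.7 137.8] 164
now 62 x [-19.9 -12.5  -6. ] z [127.2 132.  134.5] 172
now 74 x [-24.8 -17.4 -11.1] z [123.2 127.5 129.7] 173
now 86 x [-29.6 -22.4 -16.1] z [118.1 122.5 125.2] 169
now 98 x [-34.4 -26.9 -20.8] z [112.8 116.8 119.4] 166
now 110 x [-38.6 -31.6 -25.4] z [106.  110.8 113.7] 156
now 122 x [-42.3 -35.8 -29.7] z [101.1 104.4 107.1] 147
```

View pics/w4c.png

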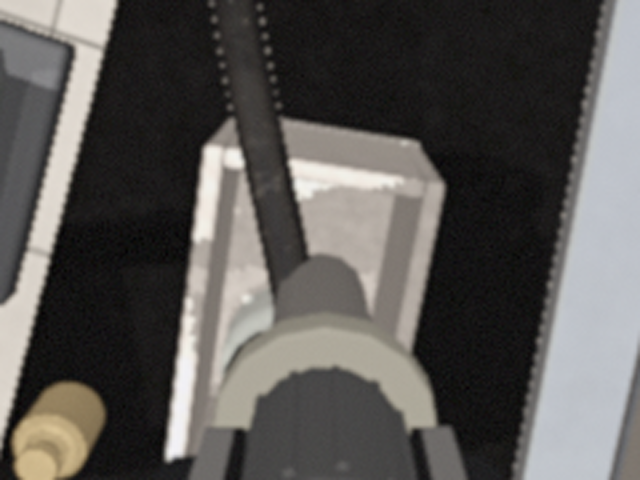

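```bash
python3 - <<'E'
from h import *
np.set_printoptions(precision=1,suppress=True)
z=np.load("w3.npz");P=cloud(z["d"],z["K"],z["C"])
a=np.radians(9.55);R=np.array([[np.cos(a),-np.sin(a)],[np.sin(a),np.cos(a)]])
print(np.c_[(P[170:215:4,205:240:4][...,:2].reshape(-1,2)-[478,215.5])@R,P[170:215:4,205:240:4][...,2].ravel(),z["p"][170:215:4,205:240:4].reshape(-1,3)][::2])
t=np.load("top.npz");Q=cloud(t["d"],t["K"],t["C"]);B=(Q[...,:2]-[478,215.5])@R
m=(abs(B[...,0])<28)&(abs(B[...,1])<55)&(Q[...,2]>55)&(Q[...,2]<85);q=B[m];print("jar",(q.max(0)+q.min(0))/2,q.max(0)-q.min(0))
E
```

```text
[[-46.9   2.1   0.2 106.  100.   95. ]
 [-31.1  25.7  81.8 111.  104.   99. ]
 [-27.6   6.8   5.7 172.  163.  155. ]
 [-18.3   8.    4.5 169.  160.  152. ]
 [ -8.2  44.2 138.8  53.   49.   47. ]
 [-33.2  24.7  94.4 183.  174.  166. ]
 [-31.    3.8  15.5 137.  129.  123. ]
 [-22.2   3.1   7.1 189.  180.  172. ]
 [-10.8  39.8 136.4  47.   44.   41. ]
 [-36.4  20.3  94.3 177.  168.  161. ]
 [-31.1  13.6  67.3 111.  104.   98. ]
 [-26.2  -2.9   6.  193.  184.  176. ]
 [-16.8  -1.2   6.3 195.  186.  178. ]
 [ -7.2  38.3 140.5  54.   54.   51. ]
 [-32.2  17.1  94.3 157.  149.  142. ]
 [-30.4  -9.2   4.2 184.  175.  167. ]
 [-20.8  -7.1   5.7 188.  180.  172. ]
 [ -9.8  32.6 134.  121.  116.  111. ]
 [-35.3  12.9  95.  218.  213.  205. ]
 [-31.    0.6  52.9 111.  105.   99. ]
 [-24.8 -12.6   6.6 190.  181.  173. ]
 [-15.   -6.2  21.9 144.  143.  136. ]
 [ -6.2  39.3 164.8  90.   86.   80. ]
 [-31.3   9.1  93.6 132.  126.  119. ]
 [-29.  -18.9   5.2 191.  182.  175. ]
 [-18.6  -9.2  29.8 145.  144.  137. ]
 [ -8.7  32.2 153.5 124.  123.  116. ]
 [-34.4   4.9  94.4 227.  222.  213. ]
 [-31.  
[... 336 characters left out ...]
217. ]
 [-30.9 -29.9  18.8 151.  144.  137. ]
 [-20.4 -18.   46.7 161.  161.  155. ]
 [-11.5  -8.2  69.7  54.   51.   51. ]
 [ -5.1  51.6 232.2 125.  121.  109. ]
 [-31.1 -15.8  70.  110.  105.   99. ]
 [-24.3 -24.7  43.4 183.  184.  177. ]
 [-14.9 -12.9  70.6  96.   92.   83. ]
 [ -6.8  50.9 237.  140.  136.  123. ]
 [-32.5 -11.5  93.3 223.  221.  219. ]
 [-30.4 -45.6   4.7 185.  177.  168. ]
 [-12.6  45.1 230.  109.  106.   96. ]
 [ -8.4  48.6 237.1 156.  151.  138. ]
 [ -4.5  49.4 237.5 160.  155.  141. ]
 [-31.1 -31.1  54.2 114.  108.  102. ]
 [-21.8 -23.2  70.   76.   72.   66. ]
 [-10.1  46.3 237.6 161.  156.  143. ]
 [ -6.1  46.7 237.  160.  154.  142. ]]
jar [ -1.1 -26.8] [48.  48.9]
```

The blob is just the jar's side, and the cable neither moved nor gave any force. I'll go on down, checking as I go.

>>> {"fn": "play_rows", "kwargs": {"steps": "-.3 0 -.5 0;-.3 0 -1 0;-.3 0 -1.5 0;-.3 0 -2 0;-.3 0 -2.5 0"}}

```text
time: 9.95
tcp_pos: [475.8, 249.4, 214.6]
tool_rot: [[-0.0, -0.328, 0.945], [-0.0, 0.945, 0.328], [-1.0, -0.0, -0.0]]
wrist_force: [-0.3, -1.0, -1.5]
grip_width: 0.335
```

>>> {"fn": "play_rows", "kwargs": {"steps": "0 0 -.5 0;0 0 -1.2 0;0 0 -2 0;0 0 -3 0;0 0 -3.5 0"}}

```text
time: 10.45
tcp_pos: [475.2, 249.1, 178.7]
tool_rot: [[-0.002, -0.328, 0.945], [-0.001, 0.945, 0.328], [-1.0, -0.0, -0.002]]
wrist_force: [-1.2, -0.6, -1.7]
grip_width: 0.332
```

>>> {"fn": "play_rows", "kwargs": {"steps": "0 0 -.7 0;0 0 -1.5 0;0 0 -2.5 0;0 0 -3.5 0;0 0 -4 0"}}

```text
time: 10.95
tcp_pos: [475.1, 249.1, 138.7]
tool_rot: [[-0.002, -0.328, 0.945], [-0.001, 0.945, 0.328], [-1.0, -0.0, -0.002]]
wrist_force: [-0.9, -0.5, -1.2]
grip_width: 0.336
```

>>> {"fn": "play_rows", "kwargs": {"steps": "0 0 -.5 0;0 0 -1 0;0 0 -1.4 0;0 0 -1.7 0;0 0 -1.8 0"}}

```text
time: 11.45
tcp_pos: [475.8, 249.4, 122.0]
tool_rot: [[-0.0, -0.328, 0.945], [-0.0, 0.945, 0.328], [-1.0, -0.0, -0.0]]
wrist_force: [-0.1, -0.2, -1.1]
grip_width: 0.333
```

>>> {"fn": "play_rows", "kwargs": {"steps": "0 0 -.1 0;0 0 -.2 0;0 0 -.2 0;0 0 -.2 0;0 0 -.2 0"}}

```text
time: 11.95
tcp_pos: [476.0, 249.5, 120.4]
tool_rot: [[0.0, -0.328, 0.945], [0.0, 0.945, 0.328], [-1.0, 0.0, 0.0]]
wrist_force: [-0.0, -0.7, -1.3]
grip_width: 0.332
```

>>> {"fn": "play_rows", "kwargs": {"steps": "0 0 -.1 0;0 0 -.2 0;0 0 -.2 0;0 0 -.2 0;0 0 -.2 0"}}

```text
time: 12.45
tcp_pos: [476.1, 249.6, 118.6]
tool_rot: [[0.0, -0.328, 0.945], [0.0, 0.945, 0.328], [-1.0, 0.0, 0.0]]
wrist_force: [-1.9, -0.5, 2.7]
grip_width: 0.331
```

>>> {"fn": "play_rows", "kwargs": {"steps": "0 0 -.1 0;0 0 -.1 0;0 0 -.1 0;0 0 -.1 0;0 0 -.1 0"}}

```text
time: 12.95
tcp_pos: [476.3, 249.7, 118.6]
tool_rot: [[0.001, -0.328, 0.945], [0.0, 0.945, 0.328], [-1.0, 0.0, 0.001]]
wrist_force: [-3.1, -1.8, 8.7]
grip_width: 0.334
```

It's down on the box floor (8.7 N). I'll release and rise.

>>> {"fn": "play_rows", "kwargs": {"steps": "0 0 .1 0;0 0 .1 0;0 0 .1 0;0 0 .1 0;0 0 .1 0", "grip": 0.4}}

```text
time: 13.45
tcp_pos: [475.8, 249.4, 118.0]
tool_rot: [[-0.0, -0.328, 0.945], [-0.0, 0.945, 0.328], [-1.0, -0.0, -0.0]]
wrist_force: [0.4, 0.2, 0.9]
grip_width: 0.595
```

>>> {"fn": "play_rows", "kwargs": {"steps": "0 0 .5 0;0 0 2 0;0 0 5 0;0 0 9 0;0 0 13 0"}}

```text
time: 13.95
tcp_pos: [475.7, 249.4, 250.6]
tool_rot: [[0.0, -0.328, 0.945], [0.0, 0.945, 0.328], [-1.0, 0.0, 0.0]]
wrist_force: [0.8, -0.5, -0.1]
grip_width: 0.601
```

>>> {"fn": "play_rows", "kwargs": {"steps": "0 -1 2 -8;.5 -3 3 -16;.8 -6 3 -24;1 -10 3 -32;1.3 -14 3 -40"}}

```text
time: 14.45
tcp_pos: [489.1, 108.5, 280.2]
tool_rot: [[0.002, 0.36, 0.933], [0.0, 0.933, -0.36], [-1.0, 0.001, 0.002]]
wrist_force: [0.3, -1.0, 0.5]
grip_width: 0.599
```

>>> {"fn": "play_rows", "kwargs": {"steps": ".5 -4 0 -8;1 -8 0 -16;1.5 -12 0 -24;2 -16 0 -32;2.2 -19 0 -40"}}

```text
time: 14.95
tcp_pos: [511.3, -82.9, 280.1]
tool_rot: [[0.002, 0.877, 0.481], [-0.001, 0.481, -0.877], [-1.0, 0.002, 0.002]]
wrist_force: [0.4, 0.9, 0.3]
grip_width: 0.597
```

```bash
python3 - <<'E'
from h import *
np.set_printoptions(precision=1,suppress=True)
s=env.observe();print(s["time"],s["tcp_pos"],s["grip_width"],s["wrist_force"])
p,d,K,C=cam("top");P=cloud(d,K,C);h=P[...,2]; np.savez("t5",p=p,d=d,K=K,C=C)
a=np.radians(9.55);R=np.array([[np.cos(a),-np.sin(a)],[np.sin(a),np.cos(a)]])
B=(P[...,:2]-[478,215.5])@R
m=(d>0)&(abs(B[...,0])<40)&(abs(B[...,1])<70)
k=m&(h>132)&(h<160);print("high over box (cable+cap)",k.sum(),np.median(B[k],0))
k=m&(np.hypot(B[...,0]-4,B[...,1]-32)<24)
print(np.percentile(h[k],[5,30,50,70,95]))
save("t5",cv2.resize(p[150:230,160:300],(800,457),interpolation=cv2.INTER_CUBIC))
E
```

```text
14.95 [511.3 -82.9 280.1] 0.5970248145965557 [0.4 0.9 0.3]
high over box (cable+cap) 273 [ 6.  16.6]
[  4.8  95.3 132.9 140.7 145. ]
```

View pics/t5.png

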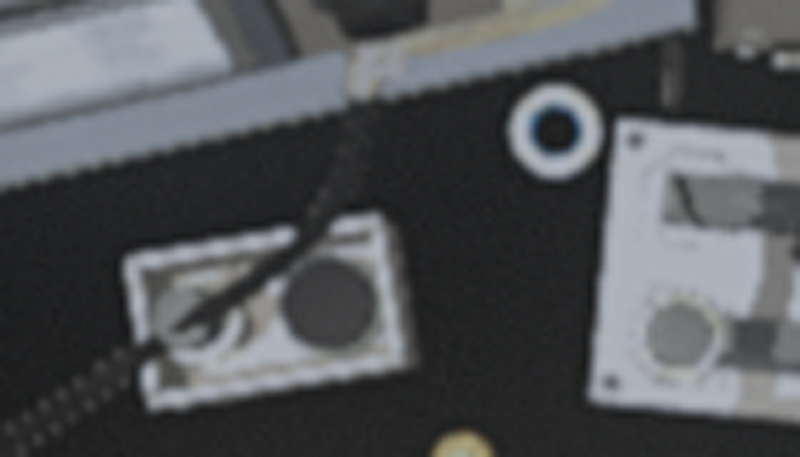

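The tall tube stands in the free half at (195,320) with its collar at rim height. The far pocket at (690,200) is empty and the jar is unmoved. Next is the far waiting tube.

>>> {"fn": "play_rows", "kwargs": {"steps": ".4 -1 0 -8;.9 -2 0 -16;.9 -3 0 -24;.9 -4.2 -1 -32;.9 -4.2 -3 -35", "grip": 0.3}}

```text
time: 15.5
tcp_pos: [521.7, -124.0, 251.5]
tool_rot: [[0.006, 0.994, -0.107], [-0.002, -0.107, -0.994], [-1.0, 0.006, 0.002]]
wrist_force: [0.5, 0.7, -0.0]
grip_width: 0.7
```

>>> {"fn": "play_rows", "kwargs": {"steps": "0 0 -2.5 0;0 0 -5 0;0 0 -7.5 0;0 0 -9 0;0 0 -9 0"}}

```text
time: 16.0
tcp_pos: [518.4, -121.9, 156.6]
tool_rot: [[-0.004, 0.995, -0.102], [0.001, -0.102, -0.995], [-1.0, -0.004, -0.001]]
wrist_force: [0.2, -0.1, -0.1]
grip_width: 0.701
```

```bash
python3 - <<'E'
from h import *
np.set_printoptions(precision=1,suppress=True)
p,d,K,C=cam("wrist");s=env.observe();print(s["time"],s["tcp_pos"],s["grip_width"],s["wrist_force"])
print(np.degrees(np.arctan2(s["tool_rot"][1][2],s["tool_rot"][0][2])))
P=cloud(d,K,C);h=P[...,2];save("w6",p)
m=(d>0)&(abs(h-129)<4)&(np.hypot(P[...,0]-520,P[...,1]+125)<22);q=P[m]
print(m.sum(),cv2.minEnclosingCircle(q[:,:2].astype(np.float32)) if m.sum()>9 else "")
E
```

```text
16.05 [ 519.5 -122.3  158.2] 0.7038088424039106 [-0.6  0.2  0.4]
-95.84221060533773
2698 ((522.1864013671875, -125.01704406738281), 16.93524169921875)
```

>>> {"fn": "play_rows", "kwargs": {"steps": ".1 -.2 -1 0;.1 -.2 -2 0;.1 -.2 -3 0;.1 -.2 -3.7 0;.1 -.2 -3.7 0"}}

```text
time: 16.55
tcp_pos: [519.7, -124.2, 119.6]
tool_rot: [[-0.003, 0.995, -0.102], [0.001, -0.102, -0.995], [-1.0, -0.003, -0.001]]
wrist_force: [-0.2, -0.3, 0.6]
grip_width: 0.701
```

>>> {"fn": "play_rows", "kwargs": {"steps": "0 0 0 0;0 0 0 0;0 0 0 0;0 0 0 0;0 0 0 0", "grip": 1}}

```text
time: 17.05
tcp_pos: [521.5, -124.7, 122.0]
tool_rot: [[0.001, 0.995, -0.102], [-0.0, -0.102, -0.995], [-1.0, 0.002, 0.0]]
wrist_force: [0.5, -0.0, 2.3]
grip_width: 0.347
```

>>> {"fn": "play_rows", "kwargs": {"steps": ".1 1 0 0;.25 2.5 0 0;.4 4 0 0;.55 5.5 0 0;.7 7 0 0"}}

```text
time: 17.55
tcp_pos: [528.4, -53.3, 122.0]
tool_rot: [[0.001, 0.995, -0.101], [-0.001, -0.101, -0.995], [-1.0, 0.001, 0.001]]
wrist_force: [-0.3, -4.9, 5.9]
grip_width: 0.349
```

>>> {"fn": "play_rows", "kwargs": {"steps": ".15 1.5 0 0;.3 3 0 0;.4 4 0 0;.5 4.8 0 0;.5 4.8 0 0"}}

```text
time: 18.05
tcp_pos: [533.0, -3.8, 121.5]
tool_rot: [[0.0, 0.995, -0.101], [0.002, -0.101, -0.995], [-1.0, 0.0, -0.002]]
wrist_force: [-0.1, 4.9, 4.5]
grip_width: 0.344
```

```bash
python3 - <<'E'
from h import *
np.set_printoptions(precision=1,suppress=True)
s=env.observe();print(s["time"],s["tcp_pos"],s["grip_width"],s["wrist_force"])
p,d,K,C=cam("wrist");P=cloud(d,K,C);save("w7",p);x,y,h=P[...,0],P[...,1],P[...,2]
m=(d>0)&(h>126)&(h<136)&(np.hypot(x-534,y)<25)&(np.hypot(x-s["tcp_pos"][0],y-s["tcp_pos"][1])<17.5)
print("cap",np.percentile(h[m],[10,50,90]),cv2.minEnclosingCircle(P[m][:,:2].astype(np.float32)))
# rack plate outline & low tube collar as ref
m=(d>0)&(abs(h-100)<3)&(abs(x-490)<110)&(abs(y+74)<150); print("rack",m.sum(),cv2.minAreaRect(P[m][:,:2].astype(np.float32)))
save("w7c",cv2.resize(p[80:280,100:400],(750,500),interpolation=cv2.INTER_CUBIC))
E
```

```text
18.05 [533.   -3.8 121.5] 0.3439693129134307 [-0.1  4.9  4.5]
cap [127.8 128.6 129.5] ((533.0535278320312, -3.829792022705078), 17.473318099975586)
rack 27672 ((500.58673095703125, -50.48649597167969), (188.8907470703125, 128.48757934570312), 84.13640594482422)
```

View pics/w7c.png

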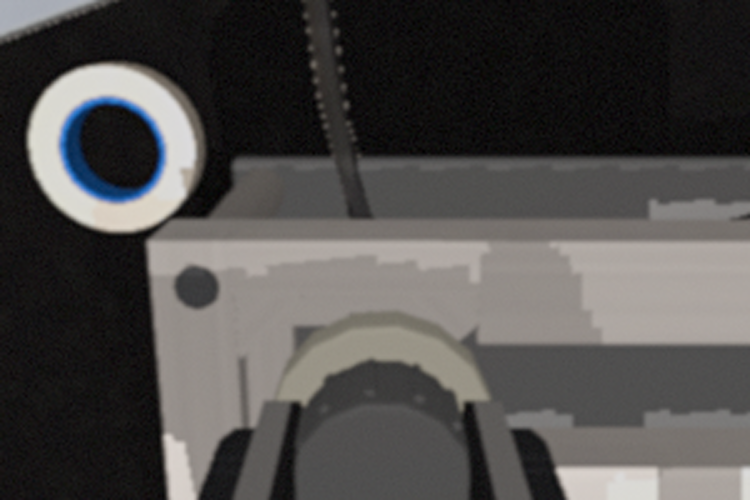

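The collar (crop 280–490) is centred over the pocket, whose corners show at (300,335) and (475,335). I'll lower it gently with a small +y creep.

>>> {"fn": "play_rows", "kwargs": {"steps": "0 0.05 -.2 0;0 .1 -.4 0;0 .1 -.6 0;0 .1 -.6 0;0 .1 -.6 0"}}

```text
time: 18.6
tcp_pos: [533.9, -4.1, 120.4]
tool_rot: [[0.002, 0.995, -0.103], [0.002, -0.103, -0.995], [-1.0, 0.002, -0.003]]
wrist_force: [-11.0, 4.5, 31.8]
grip_width: 0.347
```

>>> {"fn": "play_rows", "kwargs": {"steps": "0 0 .3 0;0 0 .4 0;0 .2 .4 0;0 .3 .4 0;0 .3 .4 0"}}

```text
time: 19.1
tcp_pos: [533.4, -3.5, 121.0]
tool_rot: [[0.001, 0.995, -0.101], [-0.002, -0.101, -0.995], [-1.0, 0.001, 0.002]]
wrist_force: [-2.3, -5.3, 13.1]
grip_width: 0.346
```

>>> {"fn": "play_rows", "kwargs": {"steps": "0 0 -.1 0;0 0 -.2 0;0 0 -.4 0;0 0 -.4 0;0 0 -.4 0"}}

```text
time: 19.6
tcp_pos: [533.7, -1.6, 115.1]
tool_rot: [[0.002, 0.995, -0.103], [0.002, -0.103, -0.995], [-1.0, 0.002, -0.002]]
wrist_force: [4.5, 3.6, 2.2]
grip_width: 0.347
```

It's dropping into the pocket. Lowering the rest of the way.

>>> {"fn": "play_rows", "kwargs": {"steps": "0 0 -.1 0;0 0 -.2 0;0 0 -.3 0;0 0 -.4 0;0 0 -.4 0"}}

```text
time: 20.1
tcp_pos: [533.8, -1.7, 111.9]
tool_rot: [[0.002, 0.995, -0.102], [0.001, -0.102, -0.995], [-1.0, 0.001, -0.002]]
wrist_force: [1.6, 3.5, 5.6]
grip_width: 0.347
```

Seated, 10.1 mm lower than before. I'll release, rise and check.

>>> {"fn": "play_rows", "kwargs": {"steps": "0 0 .1 0;0 0 .1 0;0 0 .1 0;0 0 .1 0;0 0 .1 0", "grip": 0.35}}

```text
time: 20.6
tcp_pos: [532.4, -2.7, 111.9]
tool_rot: [[-0.001, 0.995, -0.102], [-0.0, -0.102, -0.995], [-1.0, -0.001, 0.0]]
wrist_force: [-0.4, -0.5, -0.1]
grip_width: 0.65
```

>>> {"fn": "play_rows", "kwargs": {"steps": "0 0 1 0;0 0 3 0;0 0 6 0;0 0 10 0;0 0 13 0"}}

```text
time: 21.1
tcp_pos: [533.5, -2.6, 245.5]
tool_rot: [[0.002, 0.995, -0.102], [-0.0, -0.102, -0.995], [-1.0, 0.002, -0.0]]
wrist_force: [0.9, -1.2, -0.6]
grip_width: 0.649
```

>>> {"fn": "play_rows", "kwargs": {"steps": "-.5 -2 1 0;-1 -5 3 0;-1.5 -9 4 0;-2 -13 5 0;-2 -13 5 0"}}

```text
time: 21.6
tcp_pos: [513.2, -136.9, 295.3]
tool_rot: [[0.004, 0.994, -0.107], [-0.004, -0.107, -0.994], [-1.0, 0.004, 0.003]]
wrist_force: [0.6, 0.5, -0.2]
grip_width: 0.65
```

```bash
python3 - <<'E'
from h import *
np.set_printoptions(precision=1,suppress=True)
s=env.observe();print(s["time"],s["tcp_pos"],s["grip_width"],s["wrist_force"])
p,d,K,C=cam("wrist");P=cloud(d,K,C);x,y,h=P[...,0],P[...,1],P[...,2]
for n,c in [("far",(534,1)),("low",(465,8)),("wn",(450,-135))]:
    r=np.hypot(x-c[0],y-c[1]); k=(d>0)&(r<24); cap=k&(h>112)
    print(n,cap.sum(),"captop",np.percentile(h[cap],90) if cap.any() else 0,cv2.minEnclosingCircle(P[cap&(h>np.percentile(h[cap],90)-4)][:,:2].astype(np.float32)) if cap.any() else "","collar",np.median(h[(d>0)&(r>18)&(r<21)]))
save("w8",p); t=cam("top"); save("w8c",cv2.resize(np.hstack([p,t[0][110:302,100:356].repeat(2,0).repeat(2,1)]),(800,300)))
E
```

```text
21.6 [ 513.2 -136.9  295.3] 0.649836625097708 [ 0.6  0.5 -0.2]
far 951 captop 119.98261517490721 ((534.17919921875, -3.340329170227051), 16.474119186401367) collar 100.00596273288971
low 826 captop 119.82293081904862 ((465.5995788574219, 7.27507209777832), 16.419233322143555) collar 99.1234206960226
wn 949 captop 129.92990643263437 ((450.5509033203125, -137.3040008544922), 16.891220092773438) collar 109.25240209231276
```

View pics/w8c.png

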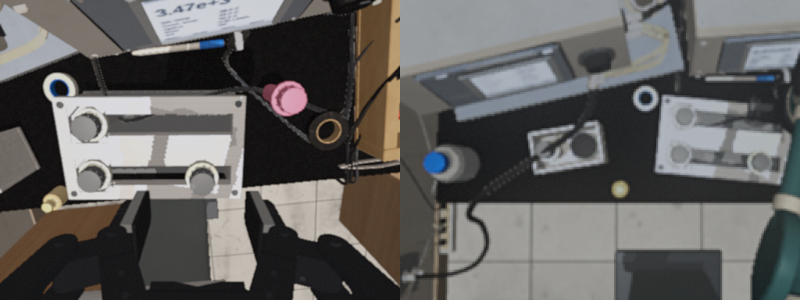

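The moved tube sits flush at (90,122): its cap top is at 120.0 mm, level with low_tube's, and its collar is at 100.0 mm. The other tubes and bystanders are where they were, and the tall tube stands in the box at (548,150). Handing in.

```bash
python3 -c "
from rig import finish_job
print(finish_job())"
```

```text
the job is handed in; nothing more can be done
None
```

The job is done and handed in after about 22 s. I lifted the tall-capped tube out of the far pocket and stood it upright in the free +y half of the box. Then I slid the far lane's waiting tube along its slot into the freed pocket.

**Last checks**
- **Moved tube:** cap top at 120.0 mm, level with the seated low tube's 119.8 mm, and collar at 100.0 mm, flush with the rack's top.
- **Tall tube:** upright in the box, cap at about 140 mm and collar at rim height, with the jar unmoved.
- **Near lane:** the near waiting tube and the low tube read within 1 mm of their earlier wrist-camera measurements. The other bystanders look unmoved in the last pictures.

**What disagreed or went wrong**
- **Cable over the box:** it crosses the free half at about 140 mm. It gave no force on the tube and didn't move as the tube went down past it, so it seems to be only visual. It still appears to cross the standing tube's cap in the pictures.
- **First lowering of the waiting tube:** I stopped about 3 mm short of the pocket and pressed the collar on the lip with about 32 N. I raised it slightly, shifted it 3 mm and it dropped in.
- **Tube positions:** the top and wrist cameras differed by about 3 mm. The last reading put the moved tube about 4 mm in y from my pocket estimate, but its height shows it is fully seated.

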